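# Pull out the yellow blanks tray with the hook

## Robot

A 6-joint arm with a two-finger parallel gripper is mounted at the origin on the work surface. World frame = base frame: x ahead of the robot, y to its left, z up, the work surface at z = 0. Lengths are in m, angles in rad, forces in N, time in s.
With the tool pointing down it reaches from about 0.35 to 0.8 m from the base axis. Payload 7.3 kg.
Tool frame: the origin (TCP) lies between the finger pads; the fingertips stand 25 mm ahead of it and the grasp point (between the pads) lies 6 mm ahead of it (r.tip_extent is the distance from the TCP to the fingertips, in m); z points along the fingers, y is the direction in which the jaws open and shut (so a half turn about z gives the same grasp; the last joint's range is limited). The gripper opens to 85 mm and grips with 20 to 120 N. Pads are 22 mm wide; open, the fingers measure 114 mm over their backs; the gripper's body (76 mm by 85 mm) begins 54 mm behind the grasp point. The pads swing forward as they close: fully open they stand 13 mm farther back than shut.
Start: joints at [-1.348, 0.342, 1.524, -0, 1.275, -0.146], TCP at [0.189, -0.49, 0.219] pointing down, gripper open.
Joint ranges: [-2.53, 2.53], [-0.77, 2.02], [0.04, 2.7], [-1, 4.14], [0.28, 2.66], [-3.11, 3.11]. Speed limits (rad/s): [2.57, 2.57, 3.14, 3.14, 3.14, 3.14].

## Interface

Orientations are given as a unit quaternion [x, y, z, w].
In Python, from workcell import r, command_gripper, optics gives the robot as it stands. The module is installed in compiled form; this text tells all that it offers. Calls block until the motion is done:
- r.reach(position, orientation): joint-space move of the TCP to a pose.
- r.move_straight(position, orientation=None, speed=0.15, max_force=None): straight line of the TCP; orientation=None keeps the orientation; speed is the mean speed in m/s. With max_force (N) it stops when the force on the tool has changed by that much, and returns True; else False.
- r.movej(angles): joint-space move.
- command_gripper(opening, force=None): finger opening in m; force is the grip in N (None keeps the last); returns when the fingers have stopped.
- r.hold(seconds).
- r.solve_ik(position, orientation): joint angles nearest the present ones, or None.
- r.read_state(): the state.
- optics.get_image(name): name is "side" or "top" or "wrist"; returns (picture, depth): 420x560x3 uint8, red, green, blue; 420x560 float32, m along the optical axis (not along the pixel's ray), 0 where there is no reading.
- optics.camera_model(name): a dict with "K" (3x3 intrinsics, pixels), "k1" (the pictures are not rectified: a ray, as slopes to the right and down, at radius r is drawn at 1 + k1 r^2 times it, then the intrinsics apply), "R" (3x3) and "t" (3): a world point X has camera coordinates R X + t; the wrist camera has in their place "tool_from_camera" (4x4, takes a point from camera to tool coordinates, whose origin is the TCP and whose axes are the flange's). Camera axes: x right, y down, z forward; pixel columns grow to the right and rows downward; lengths in m; the calibration is good to about 2 mm. A picture is of the moment at which its call begins: read the wrist's pose just before it. camera_model takes no time and is no camera call.
A pose or a line that the arm cannot do raises r.PlanningError and nothing moves.
- r.finish_job(): hands the job in, once; it reports no verdict.
The state is a dict: "time_s": time; "joint_positions": joint angles; "dq": joint speeds; "tau": joint torques, N m; "eef_pos": TCP position; "eef_rot": TCP orientation; "contact_force": force on the tool from outside, world axes, zero at the start; "torque": the same for the moment, N m; "grip_width": finger opening in m.
Only numpy, scipy, OpenCV 4.12 (cv2) and the standard library are available. Lean on these libraries where they do the work, as an engineer would, in place of code of your own. Each camera call takes 0.05 s, during which the arm holds its last target.

## Task

The sawn blanks in the trays have sharp burrs, so use the orange-handled hook: take it from its wooden rest, hook it into the finger hole of the yellow tray and pull that tray out by about 9 cm. Leave the tray out, put the hook back on its rest, and do not touch the yellow tray with the gripper or shift the red and blue trays.

Things in the scene. Friction and masses are not known exactly. Their poses are not given: they have to be found in the camera images.
- hook: Hook, 150 g, balanced 10 mm ahead of its origin: straight orange handle 90 mm long (x), 22 wide (y), 26 high (z); from its front end an 8 mm steel rod runs on along +x and turns straight down 90 mm ahead of the origin. Origin: middle of the handle. Starts level in its rest, down-turned end hanging free. Grip the handle at its middle, across its width, from above.
- hook_tip (a point): The lower end of the hook's down-turned rod, 90 mm ahead of (x) and 46 mm below (z) the middle of the handle; 8 mm thick, round end; 42 mm of it lie below the underside of the level rod. Axes as the hook's.
- hook_rest: Fixed wooden rest: base 100 x 80 mm, 16 high; two forks 10 mm thick, 56 wide, 34 mm before and behind the middle (58 mm clear between them for the fingers). The handle lies along x on the fork floors, 62 mm up, between side lips 40 mm apart that rise to 76 mm; handle middle then 75 mm above the origin. Origin: middle of the underside; x along the handle, z up.
- yellow_tab (a point): Pull tab of the yellow tray: level plate 56 (x) x 60 mm, 5 thick, top 40 mm above the table, with a 27 mm round hole through it, open down to 0 mm. Origin: hole centre at the tab's top; x points into the tray's unit (it pulls out along -x), z up. 28 mm behind the hole stands the yellow front plate, 104 wide, up to 52 mm. Green open-topped unit behind: 110 wide, 170 deep, 50 high.
- yellow_tray (a joint): How far the yellow tray is pulled out, in m: 0 fully in, 0.13 at its stop; starts at 0 to 0.025. It slides with about 1.5 N of friction and stays where it is left.
- red_tab (a point): Like yellow_tab but on the red tray, a bystander; leave it where it is. Same shape, size, origin and axes; its tray too stands 0 to 25 mm out.
- blue_tab (a point): Like yellow_tab but on the blue tray, a bystander; leave it where it is. Same shape, size, origin and axes; its tray too stands 0 to 25 mm out.
Things that resemble listed ones, but are neither listed nor needed, are in the scene too. Of the things like the hook, leave any that is purple; of the rest the smaller one is meant. There is more than one size of the hook_rest; the job needs the smaller.

How it is judged:
On the way, in this order (a step that is already met when the one before it is completed fails the run):
1. the hook's tip is down in the yellow tab's finger hole (horizontal distance between hook_tip and yellow_tab below 0.014 m and z of hook_tip in the frame of yellow_tab below -0.004 m), for 0.1 s.
2. the yellow tray stands at least 70 mm out with the hook's tip still in its hole (all of step 1 and value of joint yellow_tray above 0.07 m), for 0.1 s.
At the end, for the whole second after the job is handed in: The yellow tray is out by at least 65 mm and the hook lies released and at rest on its rest, level within 10 degrees, handle middle within 22 mm lengthwise and 20 mm sideways of the rest's middle and within 8 mm of its seated height (value of joint yellow_tray above 0.065 m and x of hook in the frame of hook_rest between -0.022 and 0.022 m and y of hook in the frame of hook_rest between -0.02 and 0.02 m and z of hook in the frame of hook_rest between 0.067 and 0.083 m and angle between hook's own z axis and vertical below 0.17 rad and linear speed of hook below 0.03 m/s); the robot touches nothing.
It fails at once if the gripper or arm presses on the yellow tray (over 2 N) (contact force between any of the fingers, the arm and yellow_tray above 2 N).
It fails at once if the red tray is shifted by more than 15 mm (distance of red_tab from where it was at the start of the episode above 0.015 m).
It fails at once if the blue tray is shifted by more than 15 mm (distance of blue_tab from where it was at the start of the episode above 0.015 m).
It also fails if it takes over 51 s, if anything falls off the work surface, if the arm or the gripper's body presses on something with over 40 N, if the wrist force passes 120 N, or if a joint passes its speed limit or range.

## Working session

There is one attempt and no reset: what is moved stays moved. The work goes in short steps, each a Python script; the robot and the scene stay as the last script left them, time stands still between calls to the robot, and variables do not carry over. Pictures are saved under pics/ and viewed, and the job is handed in when it is done.

```bash
mkdir -p pics; python3 - <<'E'
from workcell import r, optics
import cv2, numpy as np
for n in ["top","side"]:
    p,d=optics.get_image(n); cv2.imwrite(f"pics/{n}0.png",p[:,:,::-1]); np.savez(f"{n}0.npz",p=p,d=d)
    m=optics.camera_model(n); print(n,{k:np.round(v,4).tolist() for k,v in m.items()})
s=r.read_state(); print(s["time_s"],s["eef_pos"],s["eef_rot"],s["grip_width"])
E
```

```text
top {'K': [[537.3776, 0.0, 275.619], [0.0, 537.3776, 207.6663], [0.0, 0.0, 1.0]], 'k1': -0.1151, 'R': [[-0.0175, -0.9998, -0.0035], [-0.9793, 0.0178, -0.2015], [0.2016, -0.0001, -0.9795]], 't': [-0.1263, 0.5043, 1.5379]}
side {'K': [[386.3781, 0.0, 272.7548], [0.0, 386.3781, 209.2442], [0.0, 0.0, 1.0]], 'k1': 0.0238, 'R': [[-0.8039, -0.5947, 0.0125], [-0.3729, 0.4875, -0.7895], [0.4634, -0.6393, -0.6136]], 't': [0.3129, 0.3274, 0.7805]}
0.1 [ 0.18920488 -0.48932027  0.21836951] [ 9.83044142e-01  1.83367671e-01 -1.81328906e-05 -7.15517748e-04] 0.08544300452303537
```

View pics/top0.png

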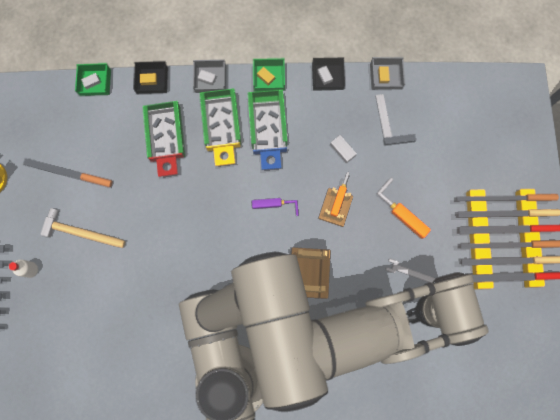

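View pics/side0.png

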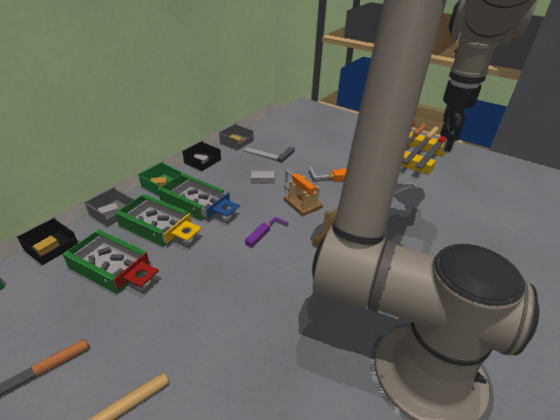

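The top view shows three hook-like things: a purple one (275,204), a large orange one lying on the table (408,218), and a small orange one in the small rest (340,198). The empty rest at (312,272) is larger. The small orange hook in its small rest fits the description. I'll confirm that with a crop and take measurements.

```bash
cat > h.py <<'E'
from workcell import r, optics, command_gripper
import numpy as np, cv2
from scipy.spatial.transform import Rotation as Ro
def und(m,px):
    K=m["K"];u=(np.atleast_2d(px)-[K[0][2],K[1][2]])/[K[0][0],K[1][1]]
    x=u.copy()
    for _ in range(30): x=u/(1+m["k1"]*(x**2).sum(1,keepdims=True))
    return x
def cam(name,pose=None):
    m=optics.camera_model(name)
    if name=="wrist":
        T=np.eye(4);T[:3,:3]=Ro.from_quat(pose[1]).as_matrix();T[:3,3]=pose[0]
        T=T@np.array(m["tool_from_camera"]); return m,T[:3,:3],T[:3,3]
    R=np.array(m["R"]);return m,R.T,-R.T@np.array(m["t"])
def pt_z(name,px,z,pose=None):
    m,A,c=cam(name,pose);x=und(m,px);d=np.c_[x,np.ones(len(x))]@A.T
    return c+d*((z-c[2])/d[:,2])[:,None]
def cloud(name,d,pose=None):
    m,A,c=cam(name,pose);v,u=np.mgrid[:d.shape[0],:d.shape[1]]
    x=und(m,np.c_[u.ravel(),v.ravel()].astype(float))
    P=(np.c_[x,np.ones(len(x))]*d.ravel()[:,None])@A.T+c
    return P.reshape(d.shape+(3,))
def snap(name,tag):
    s=r.read_state();pose=(np.array(s["eef_pos"]),np.array(s["eef_rot"]))
    p,d=optics.get_image(name);cv2.imwrite(f"pics/{tag}.png",p[:,:,::-1]);np.savez(f"{tag}.npz",p=p,d=d,pos=pose[0],rot=pose[1])
    return p,d,pose
E
python3 - <<'E'
from h import *
f=np.load("top0.npz");p,d=f["p"],f["d"]
P=cloud("top",d)
hsv=cv2.cvtColor(p,cv2.COLOR_RGB2HSV)
def rep(n,mask):
    Q=P[mask&(d>0)];print(n,len(Q),"med",np.median(Q,0).round(4),"z5-95",np.percentile(Q[:,2],[5,50,95]).round(4))
    c=cv2.minAreaRect(Q[:,:2].astype(np.float32));print("   rect",np.round(c[0],4),np.round(c[1],4),round(c[2],1))
v,u=np.mgrid[:420,:560]
H,S,V=hsv[...,0],hsv[...,1],hsv[...,2]
box=lambda a,b,c,e:(u>=a)&(u<b)&(v>=c)&(v<e)
rep("small orange",box(325,352,175,222)&(S>200)&(V>180)&(H<16)&(P[...,2]>.07))
rep("big orange",box(380,435,200,240)&(S>200)&(V>180)&(H<16))
for n,b,hh in (("yellow",box(205,240,142,168),(H>18)&(H<32)),("red",box(150,185,150,180),(H<8)|(H>172)),("blue",box(255,290,145,172),(H>100)&(H<125))):
    rep(n,b&hh&(S>120))
    rep(n+" plate",b&hh&(S>120)&(P[...,2]<.045)&(P[...,2]>.034))
for n,b in (("small rest",box(318,356,185,228)),("big rest",box(295,332,245,300))):
    rep(n,b&(P[...,2]>.01))
c=cv2.resize(p[170:310,240:440],None,fx=4,fy=4,interpolation=cv2.INTER_CUBIC);cv2.imwrite("pics/crop1.png",c[:,:,::-1])
E
```

```text
return _methods._mean(a, axis=axis, dtype=dtype,
  ret = um.true_divide(
Traceback (most recent call last):
IndexError: index -1 is out of bounds for axis 0 with size 0
```

```bash
cat > m.py <<'E'
from h import *
f=np.load("top0.npz");p,d=f["p"],f["d"]
P=cloud("top",d)
hsv=cv2.cvtColor(p,cv2.COLOR_RGB2HSV)
def rep(n,mask):
    Q=P[mask&(d>0)]
    if len(Q)<3: print(n,"none");return
    print(n,len(Q),"med",np.median(Q,0).round(4),"z5-95",np.percentile(Q[:,2],[5,50,95]).round(4))
    c=cv2.minAreaRect(Q[:,:2].astype(np.float32));print("   rect",np.round(c[0],4),np.round(c[1],4),round(c[2],1))
v,u=np.mgrid[:420,:560]
H,S,V=hsv[...,0],hsv[...,1],hsv[...,2]
box=lambda a,b,c,e:(u>=a)&(u<b)&(v>=c)&(v<e)
print(d[300,150],P[300,150],hsv[195,341],P[195,341])
rep("small orange",box(325,352,175,222)&(S>190)&(V>150)&(H<18))
rep("big orange",box(380,435,200,240)&(S>190)&(V>150)&(H<18))
for n,b,hh in (("yellow",box(205,240,142,168),(H>18)&(H<32)),("red",box(150,185,150,180),(H<8)|(H>172)),("blue",box(255,290,145,172),(H>100)&(H<125))):
    rep(n,b&hh&(S>120))
for n,b in (("small rest",box(318,356,185,228)),("big rest",box(295,332,245,300))):
    rep(n,b&(P[...,2]>.01))
c=cv2.resize(p[170:310,240:440],None,fx=4,fy=4,interpolation=cv2.INTER_CUBIC);cv2.imwrite("pics/crop1.png",c[:,:,::-1])
E
python3 m.py
```

```text
1.5872089 [ 0.23840004  0.24429374 -0.00129323] [ 17 190 245] [ 0.52786531 -0.32548944  0.09072379]
small orange 27 med [ 0.5157 -0.3186  0.0886] z5-95 [0.0825 0.0886 0.0951]
   rect [ 0.5095 -0.3163] [0.0176 0.0797] 69.3
big orange 155 med [ 0.4552 -0.5512  0.0313] z5-95 [0.025  0.0313 0.0378]
   rect [ 0.461  -0.5398] [0.1177 0.0334] 47.8
yellow 414 med [0.6828 0.0192 0.0412] z5-95 [0.0216 0.0412 0.0508]
   rect [0.6735 0.0201] [0.0624 0.1015] 6.0
red 355 med [0.6496 0.1961 0.0417] z5-95 [0.0343 0.0417 0.0495]
   rect [0.6421 0.1942] [0.0626 0.0969] 5.4
blue 287 med [ 0.6584 -0.1235  0.0416] z5-95 [0.035  0.0416 0.0476]
   rect [ 0.6548 -0.1252] [0.0608 0.0649] 5.4
small rest 919 med [ 0.5082 -0.3129  0.0226] z5-95 [0.0126 0.0226 0.0909]
   rect [ 0.5134 -0.3174] [0.1066 0.1246] 87.9
big rest 1736 med [ 0.3033 -0.2362  0.027 ] z5-95 [0.0188 0.027  0.7344]
   rect [ 0.295 -0.228] [0.1216 0.179 ] 85.3
```

```bash
sleep 4; ls pics
```

```text
crop1.png
side0.png
top0.png
```

View pics/crop1.png

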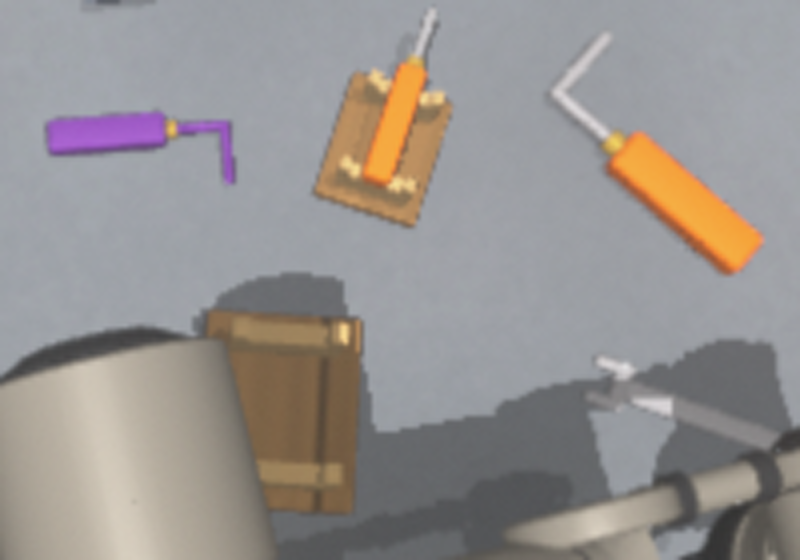

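The crop confirms it: the small orange hook lies in the small rest, with its rod pointing up in the image (away from the robot). Next are close wrist views of the rest and then the yellow tab.

```bash
python3 - <<'E'
from h import *
m=optics.camera_model("wrist");T=np.array(m["tool_from_camera"]);print(T.round(3),np.round(m["K"],1),m["k1"])
def view(target,psi,h,tag):
    q=np.array([np.cos(psi/2),np.sin(psi/2),0,0]);A=Ro.from_quat(q).as_matrix()
    # aim: point on optical axis at target
    c=T[:3,3];ax=T[:3,2]
    z=h
    for _ in range(1):
        cw=A@c;aw=A@ax; L=(target[2]-(z+cw[2]))/aw[2]
        off=cw+aw*L
    pos=[target[0]-off[0],target[1]-off[1],z]
    print(pos, r.solve_ik(pos,q) is not None)
    r.reach(pos,q); snap("wrist",tag); print(r.read_state()["time_s"])
view([.53,-.325,.06],-.25,.24,"w_hook")
view([.67,.02,.04],.08,.24,"w_tab")
E
```

```text
[[ 0.001 -0.96  -0.28   0.071]
 [ 1.     0.001  0.     0.   ]
 [-0.    -0.28   0.96  -0.155]
 [ 0.     0.     0.     1.   ]] [[303.    0.  286.6]
 [  0.  303.  206.4]
 [  0.    0.    1. ]] 0.007970224163097322
[np.float64(0.5557241943767006), np.float64(-0.331311828981125), 0.24] True
1.6333
[np.float64(0.7022018833559087), np.float64(0.022835616995227126), 0.24] True
3.1083
```

```bash
sleep 6; ls pics
```

```text
crop1.png
side0.png
top0.png
w_hook.png
w_tab.png
```

View pics/w_hook.png

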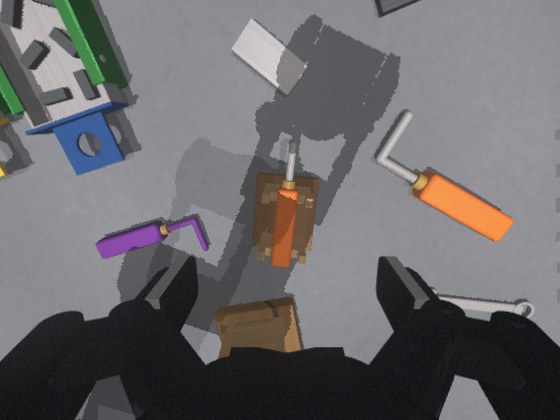

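View pics/w_tab.png

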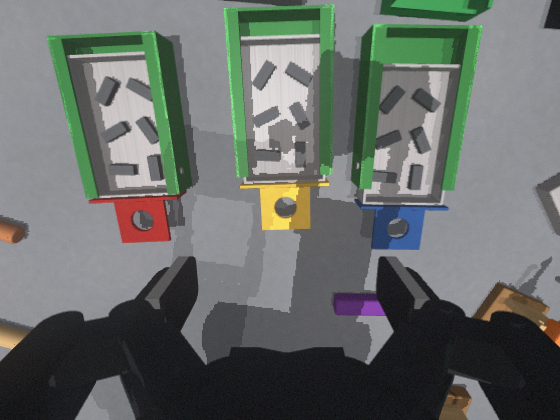

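The hook view shows the handle from (287,190) to (282,265), with the rod ending near (292,143). In the tab view the yellow hole is at about (286,207) and the front plate runs along row 184.

```bash
cat > m2.py <<'E'
from h import *
def load(t):
    f=np.load(t+".npz");return f["p"],f["d"],(f["pos"],f["rot"])
v,u=np.mgrid[:420,:560];box=lambda a,b,c,e:(u>=a)&(u<b)&(v>=c)&(v<e)
def big(m):
    n,l,s,c=cv2.connectedComponentsWithStats(m.astype(np.uint8));return l==1+np.argmax(s[1:,4])
p,d,pose=load("w_hook");P=cloud("wrist",d,pose);hsv=cv2.cvtColor(p,cv2.COLOR_RGB2HSV);H,S,V=[hsv[...,i].astype(int) for i in range(3)]
M=big(box(260,310,180,275)&(S>190)&(V>110)&(H<18))
ys,xs=np.nonzero(M);print("orange px",M.sum(),xs.min(),xs.max(),ys.min(),ys.max(),"z",np.percentile(P[M][:,2],[5,25,50,75,95]).round(4))
W=pt_z("wrist",np.c_[xs,ys].astype(float),.088,pose)[:,:2]
rc=cv2.minAreaRect(W.astype(np.float32));print("rect",rc)
b=cv2.boxPoints(rc);print(b.round(4))
mu=W.mean(0);w,E=np.linalg.eigh(np.cov((W-mu).T));a=E[:,1]*np.sign(E[0,1]);print("centroid",mu,"yaw",np.arctan2(a[1],a[0]))
M=box(250,330,130,215)&(P[...,2]>.06)&(S<80)
ys,xs=np.nonzero(M);print("rod px",M.sum()); 
if M.sum(): 
  Q=P[M];print(Q[:, :].min(0),Q.max(0)); 
  print("z .075 line", pt_z("wrist",np.c_[xs,ys].astype(float),.079,pose)[[0,-1]])
# rest base outline
M=box(240,330,165,275)&(P[...,2]>.01)&(P[...,2]<.022);Q=P[M];rb=cv2.minAreaRect(Q[:,:2].astype(np.float32));print("restbase",M.sum(),rb)
p2,d2,pose2=load("w_tab");P2=cloud("wrist",d2,pose2);hsv=cv2.cvtColor(p2,cv2.COLOR_RGB2HSV);H,S,V=[hsv[...,i].astype(int) for i in range(3)]
for n,bx,hh in (("yellow",box(235,335,175,235),(H>18)&(H<34)),("red",box(85,190,190,246),(H<8)|(H>172)),("blue",box(350,450,195,255),(H>100)&(H<125))):
    M=big(bx&hh&(S>110))
    cs,hi=cv2.findContours(M.astype(np.uint8),cv2.RETR_CCOMP,cv2.CHAIN_APPROX_NONE)
    best=max([c for c,h in zip(cs,hi[0]) if h[3]>=0],key=cv2.contourArea)
    e=cv2.fitEllipse(best);w=pt_z("wrist",best[:,0,:].astype(float),.04,pose2)[:,:2]
    x0,y0=w.mean(0);ee=cv2.fitEllipse((w*1e4).astype(np.float32))
    print(n,"px",np.round(e[0],1),"hole",np.array(ee[0])/1e4,"diam mm",np.array(ee[1])/10, "z tab",np.median(P2[M][:,2]))
    # tab side: plate region away from front plate
    T=M&(P2[...,2]<.0455);Q=pt_z("wrist",np.c_[u[T],v[T]].astype(float),.04,pose2)[:,:2]
    # front plate row
    F=M&(P2[...,2]>.047);q=P2[F][:,:2]
    if len(q)>5:
        mu=q.mean(0);_,E=np.linalg.eigh(np.cov((q-mu).T));a=E[:,1]*np.sign(-E[1,1]);print("   plate mid",mu,"n",len(q),"yaw",np.arctan2(a[0],-a[1]), "x extent",np.ptp(q@E[:,1]))
# green unit walls of each
G=(H>45)&(H<75)&(S>120)
for n,bx in (("yellow",box(222,340,5,185)),("red",box(45,192,30,200)),("blue",box(350,485,22,205))):
    M=big(bx&G&(P2[...,2]>.044)&(P2[...,2]<.06));ys,xs=np.nonzero(M);Q=pt_z("wrist",np.c_[xs,ys].astype(float),.05,pose2)[:,:2]
    print(n,"unit",cv2.minAreaRect(Q.astype(np.float32)))
for t,a,b,c,e in (("w_tab",230,350,150,240),):
    cv2.imwrite("pics/crop2.png",cv2.resize(p2[c:e,a:b],None,fx=6,fy=6,interpolation=cv2.INTER_CUBIC)[:,:,::-1])
cv2.imwrite("pics/crop3.png",cv2.resize(p[130:275,230:340],None,fx=4,fy=4,interpolation=cv2.INTER_CUBIC)[:,:,::-1])
E
python3 m2.py; sleep 4
```

```text
Traceback (most recent call last):
  File "m2.py", line 8, in <module>
    M=big(box(260,310,180,275)&(S>190)&(V>110)&(H<18))
  File "m2.py", line 6, in big
    n,l,s,c=cv2.connectedComponentsWithStats(m.astype(np.uint8));return l==1+np.argmax(s[1:,4])
                                                                             ~~~~~~~~~^^^^^^^^^
ValueError: attempt to get argmax of an empty sequence
```

```bash
python3 - <<'E'
from h import *
p=np.load("w_hook.npz")["p"];h=cv2.cvtColor(p,cv2.COLOR_RGB2HSV)
for y,x in((195,287),(205,287),(225,287),(250,284),(262,283),(225,300),(225,265)):print(y,x,h[y,x])
E
sed -i 's/(S>190)&(V>110)&(H<18))/(S>180)\&(H<13)\&(V>100))/' m2.py; python3 m2.py
```

```text
195 287 [ 12 175 242]
205 287 [ 10 177 138]
225 287 [  9 180 139]
250 284 [ 10 182 178]
262 283 [ 10 179 175]
225 300 [ 14 112 105]
225 265 [ 13 115  84]
orange px 440 272 295 212 265 z [0.0865 0.0874 0.0879 0.0884 0.0891]
rect ((0.5024184584617615, -0.3147130608558655), (0.01937108300626278, 0.06332652270793915), 69.318359375)
[[ 0.4694 -0.3126]
 [ 0.5286 -0.335 ]
 [ 0.5355 -0.3168]
 [ 0.4762 -0.2945]]
centroid [ 0.49548429 -0.31304737] yaw -0.4894572897840846
rod px 315
[ 0.56100798 -0.35289254  0.06425887] [ 0.62417826 -0.33362024  0.39456461]
z .075 line [[ 0.61779525 -0.32264776  0.079     ]
 [ 0.51949711 -0.36082043  0.079     ]]
restbase 2220 ((0.5079818964004517, -0.3170575201511383), (0.079970583319664, 0.10000710934400558), 70.0357894897461)
yellow px [285.2 206.6] hole [0.66938027 0.01997074] diam mm [26.81509399 27.24013672] z tab 0.04018407849735295
   plate mid [0.70079642 0.0234319 ] n 367 yaw 0.12259573988892936 x extent 0.10317987366420887
red px [142.3 219.7] hole [0.63881528 0.19426763] diam mm [25.9765686  27.83295898] z tab 0.040105285314621486
   plate mid [0.67109215 0.19273594] n 359 yaw 0.3656172791299327 x extent 0.24791933456466728
blue px [396.9 227.5] hole [ 0.65322617 -0.12073506] diam mm [27.26575928 27.76167297] z tab 0.040279578818998574
   plate mid [ 0.68383916 -0.11689337] n 348 yaw -0.09628066004867694 x extent 0.2045847041067592
yellow unit ((0.8762978315353394, 0.042081721127033234), (0.0008632972021587193, 0.0), -175.91903686523438)
red unit ((0.7837983965873718, 0.26555004715919495), (0.023982875049114227, 0.1066245511174202), 85.0592041015625)
blue unit ((0.8343380093574524, -0.11984354257583618), (0.07989465445280075, 0.09017084538936615), 3.7168407440185547)
```

```bash
sleep 5; ls pics
```

```text
crop1.png
crop2.png
crop3.png
side0.png
top0.png
w_hook.png
w_tab.png
```

View pics/crop3.png

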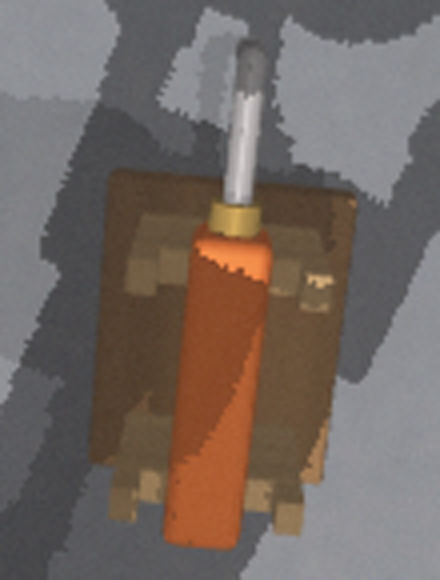

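View pics/crop2.png

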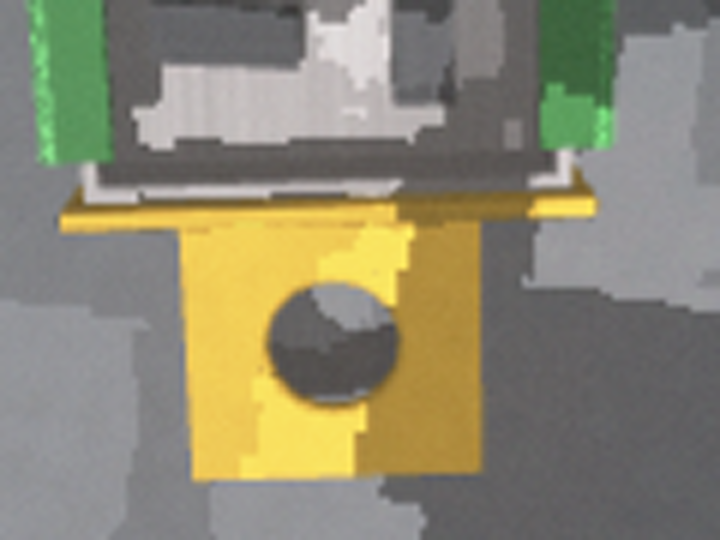

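```bash
cat > m3.py <<'E'
from h import *
from m2 import load,box,big,u,v
p,d,pose=load("w_hook");P=cloud("wrist",d,pose);h=cv2.cvtColor(p,cv2.COLOR_RGB2HSV).astype(int)
M=big(box(260,310,175,275)&(P[...,2]>.083)&(P[...,2]<.093)&(h[...,1]>140));Q=P[M]
rc=cv2.minAreaRect(Q[:,:2].astype(np.float32));print("handle",M.sum(),rc,np.median(Q[:,2]))
R=big(box(270,310,135,190)&(P[...,2]>.068)&(P[...,2]<.086));Q=P[R][:,:2]
x=np.array(rc[0]);i=np.argmax(np.linalg.norm(Q-x,axis=1));print("rod far end",Q[i],"dist",np.linalg.norm(Q[i]-x),"yaw",np.arctan2(*(Q[i]-x)[::-1]))
p,d,pose=load("w_tab");P=cloud("wrist",d,pose);h=cv2.cvtColor(p,cv2.COLOR_RGB2HSV).astype(int)
M=big(box(235,335,190,240)&(P[...,2]>.036)&(P[...,2]<.0435)&(h[...,0]>18)&(h[...,0]<34)&(h[...,1]>110))
print("tab",cv2.minAreaRect(P[M][:,:2].astype(np.float32)))
M=box(235,335,175,200)&(P[...,2]>.048)&(P[...,2]<.056)&(h[...,0]>15)&(h[...,0]<34)&(h[...,1]>110)
print("plate",cv2.minAreaRect(P[M][:,:2].astype(np.float32)))
E
python3 m3.py | grep -A9 handle
```

```text
handle 1538 ((0.5130909085273743, -0.31820613145828247), (0.02193615958094597, 0.08959484845399857), 69.6275405883789) 0.08769394966910757
rod far end [ 0.59976745 -0.35064623] dist 0.09254827475736807 yaw -0.358127122955353
tab ((0.6658402681350708, 0.02011800929903984), (0.0506143644452095, 0.059426967054605484), 5.931807518005371)
plate ((0.698442280292511, 0.023014139384031296), (0.004353189375251532, 0.10321663320064545), 6.164206027984619)
```

```bash
cat >> h.py <<'E'
qd=lambda psi:np.array([np.cos(psi/2),np.sin(psi/2),0,0])
HK=np.array([.5131,-.3182]);HY=-.3556;REST=np.array([.5080,-.3171])
HOLE=np.array([.6694,.0200]);TY=.105
E
python3 - <<'E'
from h import *
r.reach([*HK,.16],qd(HY))
print(r.move_straight([*HK,.081],speed=.1,max_force=15))
s=r.read_state();print(s["eef_pos"],s["contact_force"])
command_gripper(0.0,60);s=r.read_state();print("grip",s["grip_width"],s["contact_force"])
print(r.move_straight([*HK,.185],speed=.12))
s=r.read_state();print(s["eef_pos"],s["grip_width"],s["contact_force"],s["time_s"])
snap("wrist","w_grip");snap("side","s_grip")
E
```

```text
False
[ 0.51355898 -0.31842787  0.08164041] [0.42148715 0.78065921 0.07823487]
grip -6.516325081449682e-05 [-0.73143485 -0.19770982 -0.17589787]
False
[ 0.51271217 -0.31789336  0.18411427] -1.323586309022971e-05 [ 0.16628926  0.52711227 -0.2487745 ] 7.3083
```

```bash
sleep 9; ls pics
```

```text
crop1.png
crop2.png
crop3.png
s_grip.png
side0.png
top0.png
w_grip.png
w_hook.png
w_tab.png
```

View pics/w_grip.png

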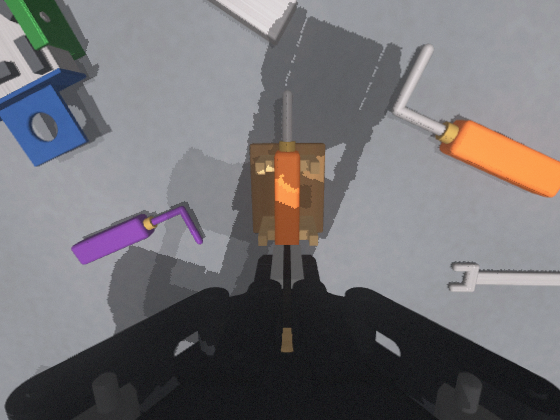

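View pics/s_grip.png

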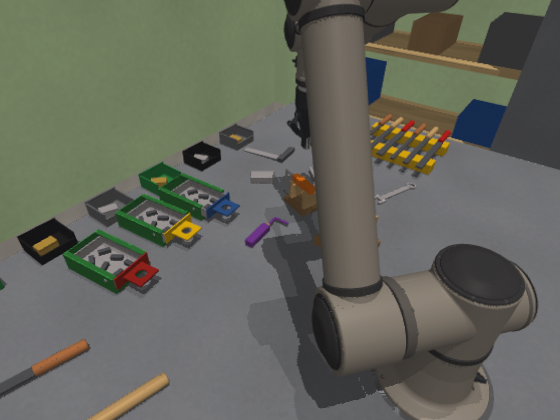

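The fingers closed on nothing and the hook is still in its rest (handle at about (288,200)). I'll compare the fingertips in the depth image with the stated geometry.

```bash
python3 - <<'E'
from h import *
from scipy.spatial.transform import Rotation as Ro
print("tip_extent",r.tip_extent)
f=np.load("w_grip.npz");d=f["d"];P=cloud("wrist",d,(f["pos"],f["rot"]));A=Ro.from_quat(f["rot"]).as_matrix()
L=(P-f["pos"])@A
print("rot",f["rot"],f["pos"],A[:,2])
for y,x in((250,275),(256,275),(256,300),(262,280),(262,292),(275,280),(275,300),(300,270),(200,288),(240,287),(155,288),(100,288)):print(y,x,p if 0 else d[y,x].round(3),"tool",L[y,x].round(4),"world",P[y,x].round(4))
s=r.read_state();print(s["joint_positions"],s["eef_pos"],s["eef_rot"],s["grip_width"])
T=np.load("w_hook.npz");d=T["d"];P=cloud("wrist",d,(T["pos"],T["rot"]));L=(P-T["pos"])@Ro.from_quat(T["rot"]).as_matrix()
print("open tips");
for y,x in((262,180),(262,190),(262,395),(270,388),(280,400)):print(y,x,L[y,x].round(4))
E
```

```text
tip_extent 0.025
rot [ 9.84234796e-01 -1.76864928e-01 -7.15473457e-04 -3.90519335e-04] [ 0.51271217 -0.31789336  0.18411427] [-0.00127025  0.00102181 -0.99999867]
250 275 0.144 tool [ 0.011  -0.0055 -0.0223] world [ 0.525  -0.3166  0.2064]
256 275 0.137 tool [ 0.0112 -0.0052 -0.0292] world [ 0.5251 -0.3169  0.2133]
256 300 0.137 tool [ 0.0114  0.0061 -0.0295] world [ 0.5213 -0.3276  0.2135]
262 280 0.131 tool [ 0.0113 -0.0028 -0.0353] world [ 0.5244 -0.3192  0.2194]
262 292 0.133 tool [ 0.0107  0.0024 -0.034 ] world [ 0.5219 -0.3239  0.2181]
275 280 0.12 tool [ 0.0114 -0.0026 -0.0468] world [ 0.5244 -0.3195  0.2309]
275 300 0.121 tool [ 0.0109  0.0054 -0.0459] world [ 0.5211 -0.3268  0.23  ]
300 270 0.102 tool [ 0.0127 -0.0056 -0.0659] world [ 0.5266 -0.3171  0.25  ]
200 288 0.26 tool [0.0036 0.0013 0.0968] world [ 0.5155 -0.3203  0.0873]
240 287 0.27 tool [-0.033   0.0005  0.0959] world [ 0.4815 -0.3068  0.0883]
155 288 0.25 tool [0.042  0.0013 0.0971] world [ 0.5515 -0.3336  0.087 ]
100 288 0.245 tool [0.0852 0.0012 0.1048] world [ 0.592  -0.3486  0.0792]
[-6.82004470e-01  5.14157100e-01  1.34893159e+00 -1.02492722e-05
  1.28049132e+00  1.24440268e+00] [ 0.51270339 -0.31789586  0.18394405] [ 9.84233994e-01 -1.76868476e-01 -8.72398090e-04 -4.75754354e-04] -0.00011366498832867534
open tips
262 180 [ 0.0115 -0.046  -0.0356]
262 190 [ 0.0101 -0.0427 -0.0329]
262 395 [ 0.0111  0.0472 -0.0348]
270 388 [ 0.0097  0.0428 -0.0394]
280 400 [ 0.0113  0.0437 -0.0503]
```

```bash
python3 - <<'E'
from h import *
for t in("w_grip","w_hook","w_tab"):
    f=np.load(t+".npz");d=f["d"];P=cloud("wrist",d,(f["pos"],f["rot"]));A=Ro.from_quat(f["rot"]).as_matrix();L=(P-f["pos"])@A
    M=(d>0)&(d<.165);Q=L[M];print(t,"max tool z of near points",np.sort(Q[:,2])[-200::20].round(4)); 
    i=np.argsort(Q[:,2])[-30:];print("  mean xy",Q[i].mean(0).round(4), np.unique(np.nonzero(M)[0][i]))
f=np.load("w_grip.npz");p=f["p"];cv2.imwrite("pics/c4.png",cv2.resize(p[190:300,220:350],None,fx=5,fy=5,interpolation=cv2.INTER_CUBIC)[:,:,::-1])
# side view: fingertip
f=np.load("s_grip.npz");m=optics.camera_model("side");R=np.array(m["R"]);t=np.array(m["t"]);K=m["K"]
for z in(.025,-.02,-.1,-.155):
    X=R@np.array([.5127,-.3179,.184-z])+t;x=X[:2]/X[2];x=x*(1+m["k1"]*(x@x));print("tool z",z,"px",K[0][0]*x[0]+K[0][2],K[1][1]*x[1]+K[1][2],"depth",X[2])
p=f["p"];cv2.imwrite("pics/c5.png",cv2.resize(p[40:240,230:400],None,fx=3,fy=3,interpolation=cv2.INTER_CUBIC)[:,:,::-1])
E
```

```text
w_grip max tool z of near points [-0.0221 -0.0217 -0.0213 -0.0208 -0.0204 -0.02   -0.0194 -0.019  -0.0181
 -0.0172]
  mean xy [ 0.0111  0.0002 -0.0169] [245 246]
w_hook max tool z of near points [-0.0291 -0.0289 -0.0286 -0.0283 -0.028  -0.0276 -0.0273 -0.0268 -0.0265
 -0.026 ]
  mean xy [ 0.001  -0.0057 -0.0257] [259 260 261 262 263 266 267 268 269 270 271 272 274 278 279 280 281 282
 283 285]
w_tab max tool z of near points [-0.0294 -0.029  -0.0287 -0.0285 -0.0279 -0.0275 -0.0271 -0.0267 -0.0264
 -0.0258]
  mean xy [ 0.0006 -0.     -0.0256] [259 260 261 265 267 268 269 270 271 273 274 278 279 280 281 282 283 285
 286]
tool z 0.025 px 304.3292089273569 159.60476354885418 depth 1.1237641997957375
tool z -0.02 px 305.3311526450104 145.80783395472915 depth 1.0961524403163607
tool z -0.1 px 307.25008482259994 119.44844870244417 depth 1.04706486790858
tool z -0.155 px 308.6839553842128 99.8068037856521 depth 1.013317161878231
```

```bash
sleep 7; ls pics|tail -3
```

```text
w_grip.png
w_hook.png
w_tab.png
```

View pics/c4.png

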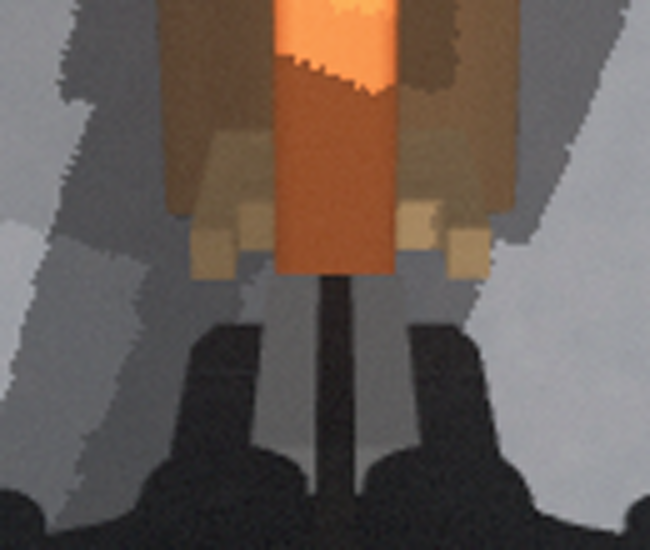

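View pics/c5.png

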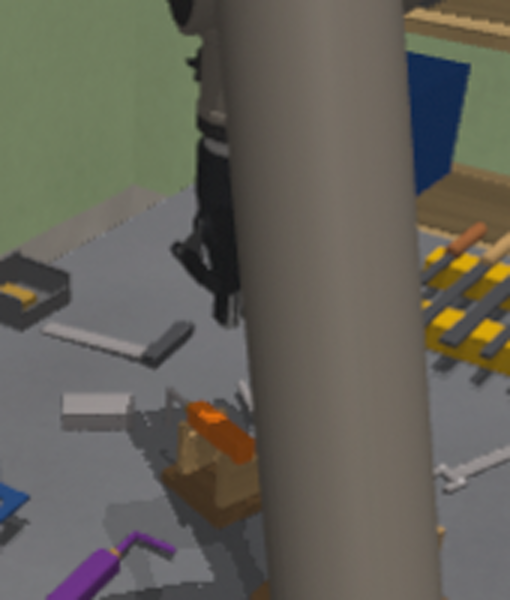

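The wrist depth and the side picture (tips near (307,148)) agree. The real fingertips stand about 42 mm further back along the tool z axis than stated. World x, y and height otherwise match across the cameras. I'll lower the grasp by 42 mm, force-guarded.

```bash
python3 - <<'E'
from h import *
command_gripper(.085)
r.move_straight([*HK,.10],qd(HY),speed=.12)
print(r.move_straight([*HK,.039],speed=.06,max_force=8))
s=r.read_state();print(s["eef_pos"],s["contact_force"])
command_gripper(0.0,60);s=r.read_state();print("grip",s["grip_width"],s["contact_force"],s["time_s"])
if .017<s["grip_width"]<.027:
    print(r.move_straight([*HK,.15],speed=.12))
    s=r.read_state();print(s["eef_pos"],s["grip_width"],s["contact_force"],s["time_s"])
snap("wrist","w_grip2")
E
```

```text
False
[ 0.51336793 -0.31839594  0.03944095] [-0.60552335 -0.55136284 -1.13640293]
grip 0.021746492094283497 [-0.22192583  0.57939647  2.22647925] 10.8167
False
[ 0.51264894 -0.31784154  0.14904226] 0.02123052123660956 [-0.15538632 -1.07202909 -1.34695954] 11.8917
```

```bash
sleep 9; ls pics|tail -3
```

```text
w_grip2.png
w_hook.png
w_tab.png
```

View pics/w_grip2.png

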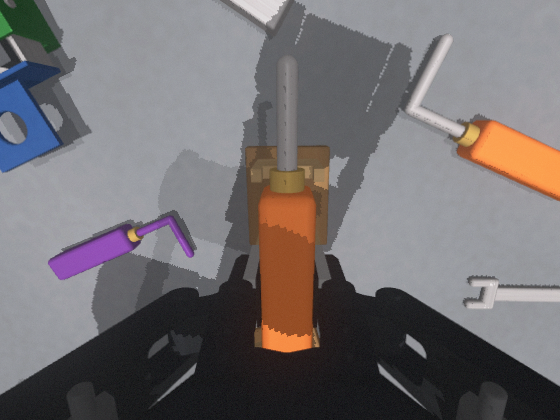

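The hook is held and clear of its rest. The rod bend is at (288,62) and the handle is centred between the fingers. Next I measure the hook's pose in the tool frame.

```bash
python3 - <<'E'
from h import *
f=np.load("w_grip2.npz");d=f["d"];p=f["p"];P=cloud("wrist",d,(f["pos"],f["rot"]));A=Ro.from_quat(f["rot"]).as_matrix();L=(P-f["pos"])@A
v,u=np.mgrid[:420,:560]
near=(d>0)&(d<.22)&(u>250)&(u<325)
rod=near&(v>50)&(v<165)&(u>270)&(u<305);Q=L[rod];print("rod",Q.min(0).round(4),Q.max(0).round(4))
for x0 in np.arange(.055,.1,.01):
    q=Q[abs(Q[:,0]-x0)<.004]
    if len(q):print(round(x0,3),"y",q[:,1].mean().round(4),"ztop",np.percentile(q[:,2],3).round(4))
h=near&(u>262)&(u<313)&(v>190)&(v<345);Q=L[h];print("handle",Q.min(0).round(4),Q.max(0).round(4))
c=np.polyfit(Q[:,0],Q[:,2],1);print("top z= ",c)
for x0 in(-.02,0,.02,.04):
    q=Q[abs(Q[:,0]-x0)<.004];print(x0,q[:,1].mean(),q[:,2].mean(),len(q))
E
```

```text
rod [ 0.054  -0.004  -0.0416] [ 0.0926  0.004  -0.0344]
0.055 y -0.0 ztop -0.0403
0.065 y 0.0001 ztop -0.0404
0.075 y -0.0 ztop -0.0404
0.085 y -0.0001 ztop -0.0404
0.095 y -0.0001 ztop -0.0395
handle [-0.0226 -0.0101 -0.0504] [ 0.0449  0.0111 -0.03  ]
top z=  [ 0.0193247  -0.04845123]
-0.02 0.00035878960140057456 -0.04826195737662175 425
0 0.0003197976079033901 -0.04844705139278555 866
0.02 0.0002993280845747655 -0.04847973082846369 946
0.04 0.00029061336756097157 -0.04715402996727987 1262
```

The hook sits level. The tip in the tool frame is at about (0.089, 0, +0.010). Now I insert it into the hole, force-guarded, and look before pulling.

```bash
cat >> h.py <<'E'
TIPX=.089
ax=np.array([np.cos(TY),np.sin(TY)])
E
python3 - <<'E'
from h import *
c=HOLE-TIPX*ax
r.move_straight([*HK,.18],speed=.2)
r.reach([*c,.14],qd(TY))
print(r.move_straight([*c,.085],speed=.12,max_force=6))
snap("wrist","w_pre")
print(r.move_straight([*c,.033],speed=.06,max_force=6))
s=r.read_state();print(s["eef_pos"],s["contact_force"],s["grip_width"],s["time_s"],c)
snap("wrist","w_in")
E
sleep 3
```

```text
False
False
[0.58123016 0.0106731  0.0333663 ] [-1.04559203 -0.40508592 -1.75975327] 0.021349720419860906 15.1917 [0.58089016 0.01067216]
```

```bash
sleep 10; ls pics|tail -3
```

```text
w_in.png
w_pre.png
w_tab.png
```

View pics/w_in.png

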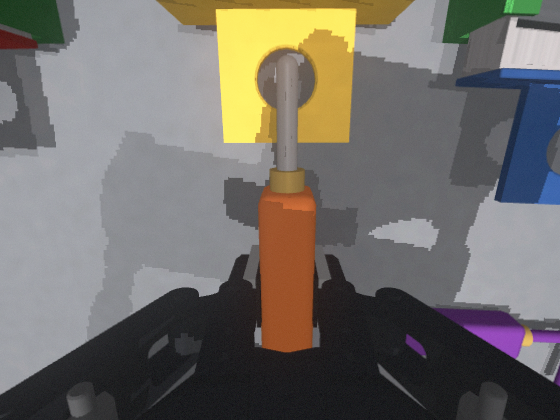

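View pics/w_pre.png

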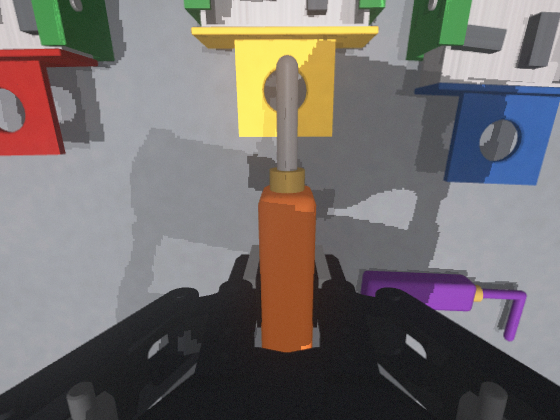

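The tip is in the yellow hole (bend at (287,65), hole centre about (286,78)) and there was no hard contact. Now I pull.

```bash
python3 - <<'E'
from h import *
c=HOLE-TIPX*ax; e=c-.0985*ax
print(r.move_straight([*e,.033],speed=.05,max_force=20))
s=r.read_state();print(s["eef_pos"],s["contact_force"],s["grip_width"],s["time_s"])
r.hold(.15)
snap("wrist","w_out");snap("top","t_out")
E
sleep 8
```

```text
False
[4.82968870e-01 4.16884261e-04 3.29672047e-02] [ 1.19001139 -0.7739378  -0.12005328] 0.021443097088978166 17.3583
```

```bash
sleep 10; ls pics|tail -3
```

```text
w_out.png
w_pre.png
w_tab.png
```

View pics/w_out.png

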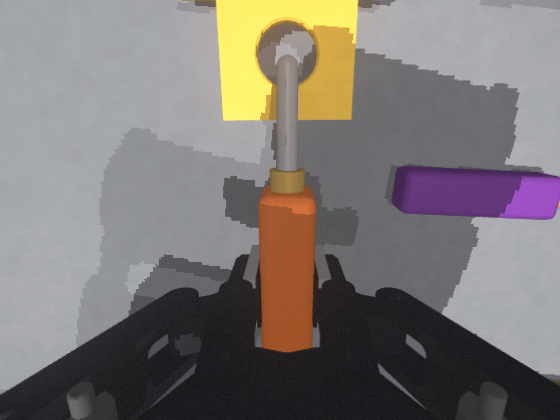

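View pics/t_out.png

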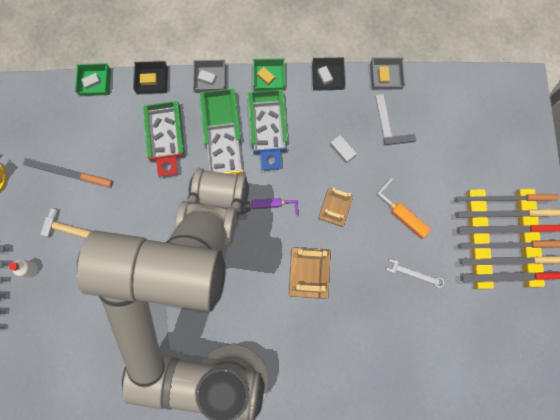

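The tray is out: the wrist view shows the tip against the near edge of the hole at (287,62), and the top view shows the yellow tray extended with red and blue unmoved. Now I re-centre the tip, lift, and return the hook.

```bash
python3 - <<'E'
from h import *
c=HOLE-TIPX*ax; e=c-.0985*ax+.0085*ax
r.move_straight([*e,.033],speed=.05)
print(r.move_straight([*e,.15],speed=.1,max_force=8))
ra=np.array([np.cos(HY),np.sin(HY)]);g=HK-.003*ra
r.reach([*g,.17],qd(HY))
print(r.move_straight([*g,.075],speed=.12,max_force=8))
snap("wrist","w_pl")
print(r.move_straight([*g,.0395],speed=.05,max_force=6))
s=r.read_state();print(s["eef_pos"],s["contact_force"],s["grip_width"],s["time_s"])
snap("wrist","w_pl2")
E
sleep 8
```

```text
False
False
True
[ 0.50963987 -0.31669945  0.03923279] [-0.58836003  1.09247561  5.04216761] 0.021610019698870726 22.1417
```

```bash
sleep 10; ls pics|tail -3
```

```text
w_pl2.png
w_pre.png
w_tab.png
```

View pics/w_pl2.png

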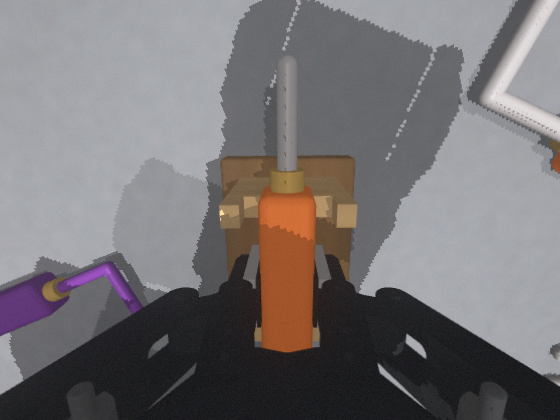

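The handle lies between the fork lips (fork lips at columns 220–355, handle at 260–315), and the contact came at the seated height. Now I release, back off and check.

```bash
python3 - <<'E'
from h import *
ra=np.array([np.cos(HY),np.sin(HY)]);g=HK-.003*ra
command_gripper(.085)
print(r.move_straight([*g,.13],speed=.1,max_force=8))
cv=np.array([.55,-.33])
r.reach([*cv,.24],qd(HY)); r.hold(.3)
p,d,pose=snap("wrist","w_fin");snap("top","t_fin0")
s=r.read_state();print(s["contact_force"],s["time_s"],s["grip_width"])
P=cloud("wrist",d,pose);h=cv2.cvtColor(p,cv2.COLOR_RGB2HSV).astype(int)
v,u=np.mgrid[:420,:560]
M=((P[...,2]>.08)&(P[...,2]<.1)&(h[...,1]>140)&(v<290)&(u>200)&(u<370)).astype(np.uint8)
n,l,st,_=cv2.connectedComponentsWithStats(M);Q=P[l==1+np.argmax(st[1:,4])]
rc=cv2.minAreaRect(Q[:,:2].astype(np.float32));print("handle",rc,np.median(Q[:,2]),"plane",np.linalg.lstsq(np.c_[Q[:,:2],np.ones(len(Q))],Q[:,2],rcond=None)[0])
o=np.array(rc[0])-REST;print("rest frame",o@[np.cos(-.349),np.sin(-.349)],o@[-np.sin(-.349),np.cos(-.349)])
E
sleep 8
```

```text
False
[ 0.30219898  1.2941005  -1.14604361] 24.8333 0.0850595418877176
handle ((0.5122306942939758, -0.31759440898895264), (0.021860945969820023, 0.09547996520996094), 70.27421569824219) 0.08763427042107325 plane [-0.01278146  0.00817688  0.0964916 ]
rest frame 0.004144714723912862 0.0009821172612354862
```

```bash
sleep 10; ls pics|tail -3
```

```text
w_pl2.png
w_pre.png
w_tab.png
```

View pics/w_fin.png

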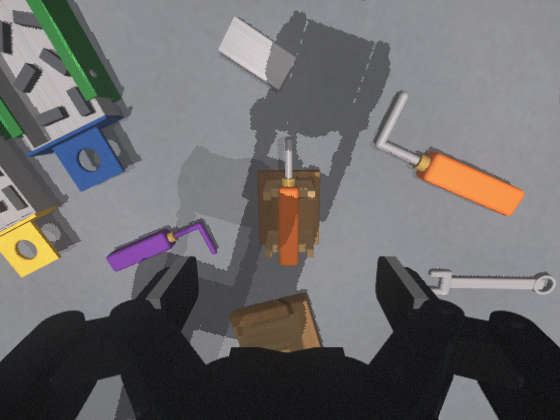

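View pics/t_fin0.png

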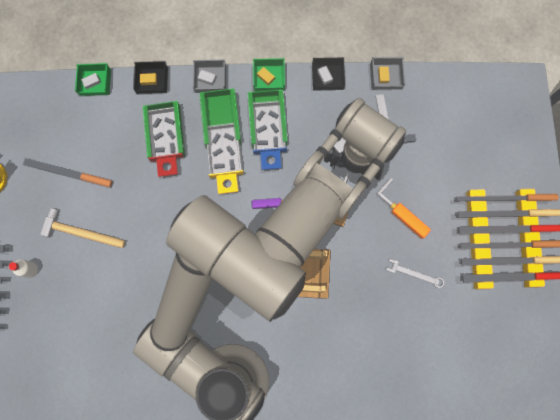

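```bash
python3 - <<'E'
from h import *
def hole(p,b,hh):
    h=cv2.cvtColor(p,cv2.COLOR_RGB2HSV).astype(int);a,c,e,g=b
    M=np.zeros(p.shape[:2],np.uint8);M[e:g,a:c]=(hh(h[...,0])&(h[...,1]>110))[e:g,a:c]
    cs,hi=cv2.findContours(M,cv2.RETR_CCOMP,cv2.CHAIN_APPROX_NONE)
    k=max([x for x,y in zip(cs,hi[0]) if y[3]>=0],key=cv2.contourArea)
    return pt_z("top",k[:,0].astype(float).mean(0),.04)[0][:2]
A=np.load("top0.npz")["p"];B=np.load("t_fin0.npz")["p"]
for n,b0,b1,f in(("yellow",(205,240,142,168),(212,245,165,198),lambda H:(H>18)&(H<34)),("red",(150,185,150,180),)*1+((150,185,150,180),lambda H:(H<8)|(H>172)),("blue",(255,290,145,175),(255,290,145,175),lambda H:(H>100)&(H<125))):
    a,b=hole(A,b0,f),hole(B,b1,f);print(n,a.round(4),b.round(4),"moved mm",(np.linalg.norm(b-a)*1e3).round(1))
s=r.read_state();print(s["time_s"]);r.finish_job()
E
```

```text
yellow [0.6698 0.0199] [0.582  0.0106] moved mm 88.3
red [0.6394 0.1947] [0.6394 0.1947] moved mm 0.0
blue [ 0.6536 -0.1221] [ 0.6535 -0.1221] moved mm 0.1
24.8333
the job is handed in; nothing more can be done
```

I pulled the yellow tray out with the small orange hook, put the hook back on its small rest, and handed the job in at about 24.8 s. No verdict was reported.

**Trays:** the last top view shows the yellow tray moved out by 88 mm. Red moved 0.0 mm and blue 0.1 mm.

**Hook:** it lies in its rest with the gripper clear of it. The handle's middle is about 4 mm lengthwise and 1 mm sideways of the rest's middle. Its top is at 87.6 mm (88 mm expected), and it is level within 1°.

**What failed or disagreed:**
- **First grasp:** it closed on nothing. The wrist depth and side views put the real fingertips about 42 mm further back along the tool axis than the description says. I corrected for that, and the second grasp held.
- **Handle length:** in the final image the handle measured 95 mm instead of 90 mm. I put this down to the brass collar being included in the measurement, but did not check it.

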